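# Nest four flanged spools by size at the inspection bench

## Robot

A 7-joint arm with a two-finger parallel gripper is mounted at the origin on the work surface. World frame = base frame: x ahead of the robot, y to its left, z up, the work surface at z = 0. Lengths are in m, angles in rad, forces in N, time in s.
With the tool pointing down it reaches from about 0.4 to 0.85 m from the base axis. Payload 4.5 kg.
Tool frame: the origin (TCP) lies midway between the tips of the shut fingers; the grasp point (between the pads) lies 19 mm behind it; z points along the fingers, y is the direction in which the jaws open and shut (so a half turn about z gives the same grasp; the last joint's range is limited). The gripper opens to 88 mm and grips with 3 to 60 N. Pads are 18 mm wide; open, the fingers measure 123 mm over their backs; the gripper's body (75 mm by 187 mm) begins 45 mm behind the grasp point.
Start: joints at [-1.255, 0.689, -0.195, 1.565, 0.157, 0.902, -0.215], TCP at [0.174, 0.6, 0.239] pointing down, gripper open.
Joint ranges: [-3.01, 3.01], [-0.46, 2.08], [-1.47, 1.51], [0.13, 2.56], [-1, 4.14], [0.04, 2.09], [-2.66, 2.66]. Speed limits (rad/s): [2.57, 2.57, 3.14, 3.14, 3.14, 3.14, 3.14].

## Interface

Orientations are given as a unit quaternion [x, y, z, w].
In Python, from plant import r gives the robot as it stands. The module is installed in compiled form; this text tells all that it offers.
- The arm moves only by the shell command python3 -m jog 'ROWS' [FORCE]. ROWS is JSON, a list of rows, each an object with "translation": the shift along the tool's x, y, z in units of 40 mm (1.0 is 40 mm), a list of three; "twist": the turn about the tool's z in units of 6 degrees (1.0 is 6 degrees); "claw": the opening in per cent of the stroke, from 0 (shut) to 100 (fully open). A call has 1 to 20 rows; each row shifts and turns the commanded pose from where the row before left it, along the tool's axes as they then stand; what a row does not reach is not made up. A row lasts 1/12 s, in which the tool goes at most 41.7 mm and 7.16 degrees, less where a joint would pass 70% of its speed; a pose out of reach is approached as far as the arm can. A call is refused whole if a number of a shift passes 1 or a number of a turn 1, either way. A call with a gripper value outside its range is refused whole. The fingers move at their own pace and stop on an object; FORCE is the grip in N (left out, the last holds). Time passes only in rows, so rows that do not move let the fingers close. It gives the time, the measured TCP pose, the force and the opening at its end, in the units of the state.
- r.get_state(): the state, without advancing time (a new reading comes with each control period).
- r.snapshot(name): name is "scene" or "side" or "wrist"; returns a dict with "img" (400x640x3 uint8, red, green, blue), "fx", "fy", "cx", "cy" (pixels), "origin" and "rotation" of the camera in the world; the wrist camera has in their place "T_tool_cam" (4x4, takes a point from camera to tool coordinates, whose origin is the TCP and whose axes are the flange's). Camera axes: x right, y up, looking along -z (the intrinsics and any distortion apply to the point x, -y, -z); pixel columns grow to the right and rows downward; lengths in m; the calibration is good to about 2 mm. A picture is of the moment at which its call begins: read the wrist's pose just before it. There is no depth.
- r.finish_job(): hands the job in, once; it reports no verdict.
Trained networks look in the newest picture that a camera, given by its name, has taken for a name from the list of things; names that differ only in an ending like _2 or _b are one class to them, and where a whole thing is asked for, a point or a joint stands for the part that bears it (a point fixed in the world has none). Each returns a list of dicts, best first, with "confidence" (0 to 1); they miss things now and then, are a little off and sometimes report something else, mostly with a low value. They report only what shows in the picture. A call takes as long as a camera call. They do not tell look-alikes from the thing itself.
- r.spot_in(label, camera): "rect" ([left, top, right, bottom] in pixels, round what is visible of it).
- r.spot_point(label, camera): "location" ([row, column] in pixels: a listed point, or the origin of a listed thing).
The state is a dict: "clock": time; "q": joint angles; "qd": joint speeds; "joint_torque": joint torques, N m; "tool_pos": TCP position; "eef_rot": TCP orientation; "contact_force": force on the tool from outside, world axes, zero at the start; "moment": the same for the moment, N m; "opening": opening from 0.0 (shut) to 1.0 (fully open).
Only numpy, scipy, OpenCV 4.12 (cv2) and the standard library are available. Lean on these libraries where they do the work, as an engineer would, in place of code of your own. Each camera call takes 0.05 s, during which the arm holds its last target. There are 200 camera calls.

## Task

Four flanged steel spools of four different sizes stand on the inspection bench among other parts. Pick them out and stand each one upright, flange down on the floor of the round well, in the white nest that matches it: the spool with the smallest flange in the nest with the smallest well, the next size in the next well, and so on up to the largest. Let go of them all, and leave the two plain sleeves (straight tubes without a flange) standing where they are.

Things in the scene. Friction and masses are not known exactly. Their poses are not given: they have to be found in the camera images.
- spool1_mid (a point): the smallest flanged spool, turned steel, loose, standing upright on its flange: a round flange 28 mm across and 8 mm thick at the foot, and above it a straight round stem 16 mm across up to the full height of 50 mm, with dark grooves and a small dark bore in the top; about 50 g (varies by a third). The point is on its axis, half-way up (25 mm above the underside); z points up along the axis
- spool2_mid (a point): the second smallest flanged spool, turned steel, loose, standing upright on its flange: a round flange 38 mm across and 8 mm thick at the foot, and above it a straight round stem 20 mm across up to the full height of 64 mm, with dark grooves and a small dark bore in the top; about 100 g (varies by a third). The point is on its axis, half-way up (32 mm above the underside); z points up along the axis
- spool3_mid (a point): the second largest flanged spool, turned steel, loose, standing upright on its flange: a round flange 48 mm across and 8 mm thick at the foot, and above it a straight round stem 24 mm across up to the full height of 78 mm, with dark grooves and a small dark bore in the top; about 180 g (varies by a third). The point is on its axis, half-way up (39 mm above the underside); z points up along the axis
- spool4_mid (a point): the largest flanged spool, turned steel, loose, standing upright on its flange: a round flange 58 mm across and 8 mm thick at the foot, and above it a straight round stem 28 mm across up to the full height of 92 mm, with dark grooves and a small dark bore in the top; about 280 g (varies by a third). The point is on its axis, half-way up (46 mm above the underside); z points up along the axis
- nest1_hole0 (a point): the nest with the smallest well: a white square plastic block 86 x 86 mm, 16 mm high, fixed to the bench, with one round dark-floored well 44 mm across and 10 mm deep in the middle (its floor is 6 mm above the bench). All four nests have the same outside. The point is the centre of the well's mouth, level with the block's top; z points up, x and y along the block's sides
- nest2_hole0 (a point): the nest with the second smallest well: a white square plastic block 86 x 86 mm, 16 mm high, fixed to the bench, with one round dark-floored well 54 mm across and 10 mm deep in the middle (its floor is 6 mm above the bench). All four nests have the same outside. The point is the centre of the well's mouth, level with the block's top; z points up, x and y along the block's sides
- nest3_hole0 (a point): the nest with the second largest well: a white square plastic block 86 x 86 mm, 16 mm high, fixed to the bench, with one round dark-floored well 64 mm across and 10 mm deep in the middle (its floor is 6 mm above the bench). All four nests have the same outside. The point is the centre of the well's mouth, level with the block's top; z points up, x and y along the block's sides
- nest4_hole0 (a point): the nest with the largest well: a white square plastic block 86 x 86 mm, 16 mm high, fixed to the bench, with one round dark-floored well 74 mm across and 10 mm deep in the middle (its floor is 6 mm above the bench). All four nests have the same outside. The point is the centre of the well's mouth, level with the block's top; z points up, x and y along the block's sides
- sleeve1_mid (a point): a plain steel sleeve, not to be moved: a straight open tube without flange, 32 mm outside, 22 mm bore, 50 mm high, 90 g, loose, standing on end. The point is on its axis, half-way up; z points up
- sleeve2_mid (a point): a plain steel sleeve, not to be moved: a straight open tube without flange, 42 mm outside, 30 mm bore, 70 mm high, 200 g, loose, standing on end. The point is on its axis, half-way up; z points up
Mind the look-alikes: they are no part of the job. What is shaped like the part that bears spool1_mid but green or purple is not meant.

How it is judged:
At the end, for the whole second after the job is handed in: Each spool stands upright (within 7 degrees), flange on the floor of its matching nest's well (height within 4 mm, axis within 11 mm of the well's centre), released and at rest, and both plain sleeves stand upright within 20 mm of where they started (horizontal distance between spool1_mid and nest1_hole0 below 0.011 m and z of spool1_mid in the frame of nest1_hole0 between 0.011 and 0.019 m and angle between each of spool1_mid, spool2_mid, spool3_mid, spool4_mid's own z axis and vertical below 0.12 rad and linear speed of each of spool1, spool2, spool3, spool4 below 0.02 m/s and horizontal distance between spool2_mid and nest2_hole0 below 0.011 m and z of spool2_mid in the frame of nest2_hole0 between 0.018 and 0.026 m and horizontal distance between spool3_mid and nest3_hole0 below 0.011 m and z of spool3_mid in the frame of nest3_hole0 between 0.025 and 0.033 m and horizontal distance between spool4_mid and nest4_hole0 below 0.011 m and z of spool4_mid in the frame of nest4_hole0 between 0.032 and 0.04 m and distance of each of sleeve1_mid, sleeve2_mid from where it was at the start of the episode below 0.02 m and angle between each of sleeve1_mid, sleeve2_mid's own z axis and vertical below 0.15 rad); the robot touches nothing.
It fails at once if plain sleeve 1 is knocked over or moved by more than 20 mm (distance of sleeve1_mid from where it was at the start of the episode above 0.02 m or angle between sleeve1_mid's own z axis and vertical above 0.35 rad).
It fails at once if plain sleeve 2 is knocked over or moved by more than 20 mm (distance of sleeve2_mid from where it was at the start of the episode above 0.02 m or angle between sleeve2_mid's own z axis and vertical above 0.35 rad).
It also fails if it takes over 122 s, if anything falls off the work surface, if the arm or the gripper's body presses on something with over 40 N, if the wrist force passes 120 N, or if a joint passes its speed limit or range.

## Working session

There is one attempt and no reset: what is moved stays moved. The work goes in short steps, Python scripts to look and compute and a shell command to move; the robot and the scene stay as the last step left them, time stands still between calls to the robot, and variables do not carry over. Pictures are saved under pics/ and viewed, about 12 in all and at most 16, crops included, and the job is handed in when it is done.

```bash
mkdir -p pics; python3 - <<'E'
from plant import r
import cv2,json
s=r.get_state();print({k:s[k] for k in('clock','tool_pos','eef_rot','opening')})
names=['spool1_mid','spool2_mid','spool3_mid','spool4_mid','nest1_hole0','nest2_hole0','nest3_hole0','nest4_hole0','sleeve1_mid','sleeve2_mid']
for c in('scene','side'):
    d=r.snapshot(c);cv2.imwrite(f'pics/{c}0.png',d['img'][:,:,::-1])
    print(c,d['fx'],d['fy'],d['cx'],d['cy'],d['origin'],d['rotation'],[k for k in d])
    for n in names:
        print(n,[( [round(x) for x in p['location']],round(p['confidence'],2)) for p in r.spot_point(n,c)][:6])
E
```

```text
{'clock': 0.0, 'tool_pos': array([0.17367029, 0.59974523, 0.23792585]), 'eef_rot': array([ 1.40399353e-01,  9.90094547e-01, -8.97618096e-04, -6.63004240e-05]), 'opening': 1.0027510829854838}
scene 369.7654274356467 369.7654274356467 330.03610469272724 198.03373743200518 [0.92251415 0.45627786 0.69837066] [0.14253445 0.35007727 0.85180167 0.36271716] ['img', 'fx', 'fy', 'cx', 'cy', 'origin', 'rotation']
spool1_mid [([157, 209], 0.66), ([141, 233], 0.65), ([179, 240], 0.64), ([159, 259], 0.64), ([183, 208], 0.57), ([166, 226], 0.48)]
spool2_mid [([204, 250], 0.51)]
spool3_mid [([314, 478], 0.68)]
spool4_mid [([168, 299], 0.64)]
nest1_hole0 [([142, 232], 0.62)]
nest2_hole0 [([295, 396], 0.75), ([244, 441], 0.47)]
nest3_hole0 [([141, 280], 0.81), ([201, 253], 0.21)]
nest4_hole0 [([212, 326], 0.64)]
sleeve1_mid [([234, 276], 0.79), ([142, 234], 0.38)]
sleeve2_mid [([244, 444], 0.62)]
side 400.042880519111 400.042880519111 319.90267642950687 203.91681320577916 [-0.20558772 -0.67511984  0.75300962] [ 0.42425772 -0.17692671 -0.35513285  0.813992  ] ['img', 'fx', 'fy', 'cx', 'cy', 'origin', 'rotation']
spool1_mid [([254, 444], 0.56), ([230, 423], 0.54), ([246, 414], 0.53), ([237, 401], 0.5), ([260, 390], 0.42)]
spool2_mid [([219, 380], 0.67), ([218, 315], 0.27)]
spool3_mid [([165, 236], 0.67)]
spool4_mid []
nest1_hole0 [([287, 437], 0.75)]
nest2_hole0 [([179, 275], 0.87), ([285, 372], 0.66)]
nest3_hole0 [([287, 371], 0.77), ([288, 437], 0.4)]
nest4_hole0 [([217, 316], 0.56)]
sleeve1_mid [([197, 351], 0.64)]
sleeve2_mid [([190, 235], 0.66), ([287, 435], 0.44)]
```

```bash
ls; ls pics
```

```text
pics
scene0.png
side0.png
```

View pics/scene0.png

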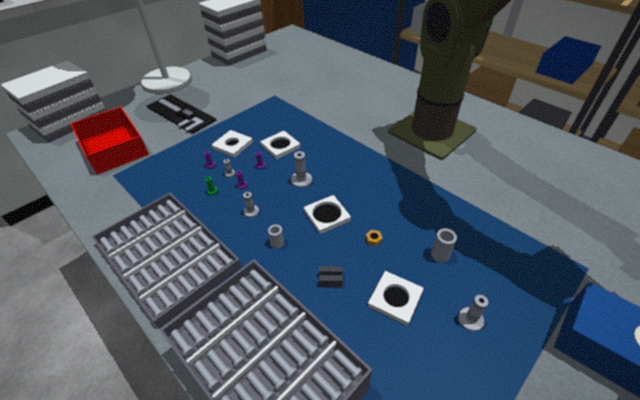

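View pics/side0.png

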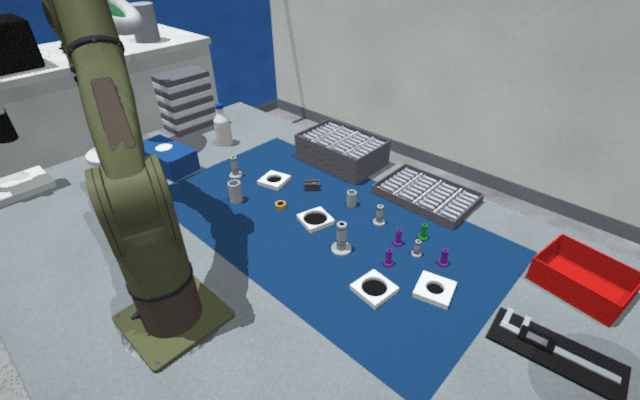

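The scene view shows the steel spools at (col, row): spool1 ≈ (228,167) among the purple ones at (209,158), (240,179), (259,160) and the green one at (210,184), spool2 ≈ (250,204), spool4 ≈ (300,168), spool3 ≈ (475,313). The sleeves are at (276,236) and (444,245). The nests look like 1: (232,142), 3: (280,143), 4: (327,212), 2: (396,295). Next I triangulate and check the sizes.

```bash
cat > h.py <<'E'
import numpy as np,cv2
from scipy.spatial.transform import Rotation as R
from scipy.optimize import least_squares
def ray(d,px,T=None):
    c,w=px; v=np.array([(c-d['cx'])/d['fx'],-(w-d['cy'])/d['fy'],-1.])
    if T is None: o,M=np.array(d['origin']),R.from_quat(d['rotation']).as_matrix()
    else: o,M=T[:3,3],T[:3,:3]
    return o,M@v
def plane(d,px,z,T=None):
    o,v=ray(d,px,T); return o+v*(z-o[2])/v[2]
def tri(rs):
    A=np.zeros((3,3));b=np.zeros(3)
    for o,v in rs:
        v=v/np.linalg.norm(v);P=np.eye(3)-np.outer(v,v);A+=P;b+=P@o
    return np.linalg.solve(A,b)
def toolT(s,d):
    T=np.eye(4);T[:3,:3]=R.from_quat(s['eef_rot']).as_matrix();T[:3,3]=s['tool_pos'];return T@np.array(d['T_tool_cam'])
E
python3 - <<'E'
from plant import r
from h import *
a=r.snapshot('scene');b=r.snapshot('side')
def best(n,c,near):
    P=[p['location'][::-1] for p in r.spot_point(n,c)]
    P=[p for p in P if np.hypot(*(np.array(p)-near))<9]
    return P[0] if P else near
S={'spool1_mid':((228,167),(417,248),.025),'spool2_mid':((250,204),(380,217),.032),'spool3_mid':((477,313),(236,167),.039),'spool4_mid':((300,168),(341,237),.046),'sleeve1_mid':((276,235),(351,197),.025),'sleeve2_mid':((444,245),(235,190),.035)}
for n,(p,q,z) in S.items():
    p=best(n,'scene',p);q=best(n,'side',q)
    print(n,np.round(p),np.round(q),'tri',tri([ray(a,p),ray(b,q)]).round(3),'pl',plane(a,p,z)[:2].round(3),plane(b,q,z)[:2].round(3))
N={'n1':((232,142),(435,288)),'n3':((280,143),(374,287)),'n4':((327,212),(316,218)),'n2':((396,295),(275,180))}
for n,pq in N.items():
    for d,p in zip((a,b),pq):
        g=cv2.cvtColor(d['img'],cv2.COLOR_RGB2GRAY)
        x0,y0=p[0]-40,p[1]-35;m=(g[y0:y0+70,x0:x0+80]<110).astype(np.uint8)
        k,l,st,ce=cv2.connectedComponentsWithStats(m)
        i=l[35,40];cn=max(cv2.findContours((l==i).astype(np.uint8),0,1)[0],key=len)[:,0]+[x0,y0]
        w=np.array([plane(d,c,.016)[:2] for c in cn]);(cx,cy),rad=cv2.minEnclosingCircle(w.astype(np.float32))
        # white block
        mw=(d['img'].min(2)[y0:y0+70,x0:x0+80]>150).astype(np.uint8);k,l,st,ce=cv2.connectedComponentsWithStats(mw)
        j=1+np.argmax(st[1:,4]);bc=max(cv2.findContours((l==j).astype(np.uint8),0,1)[0],key=len)[:,0]+[x0,y0]
        wb=np.array([plane(d,c,.016)[:2] for c in bc]).astype(np.float32)
        print(n,'area',st.shape and int((len(cn))),'ctr',round(cx,3),round(cy,3),'D',round(2*rad*1000),'block',cv2.minAreaRect(wb))
E
```

```text
spool1_mid [226. 170.] [416. 247.] tri [ 0.572 -0.295  0.022] pl [ 0.574 -0.294] [ 0.567 -0.296]
spool2_mid [252. 202.] [379. 212.] tri [ 0.608 -0.135  0.037] pl [ 0.604 -0.136] [ 0.618 -0.132]
spool3_mid [476. 313.] [234. 166.] tri [0.489 0.416 0.035] pl [0.492 0.415] [0.485 0.412]
spool4_mid [303. 166.] [340. 239.] tri [ 0.433 -0.134  0.045] pl [ 0.432 -0.132] [ 0.434 -0.136]
sleeve1_mid [275. 236.] [353. 194.] tri [ 0.636 -0.012  0.035] pl [ 0.63  -0.016] [ 0.65  -0.005]
sleeve2_mid [444 245] [237. 190.] tri [0.398 0.283 0.038] pl [0.392 0.284] [0.402 0.283]
n1 area 27 ctr 0.48 -0.402 D 36 block ((0.4798647165298462, -0.403332382440567), (0.08779911696910858, 0.08826523274183273), 14.003150939941406)
n1 area 35 ctr 0.475 -0.406 D 38 block ((0.47485947608947754, -0.4051944315433502), (0.09756650775671005, 0.08802305161952972), 14.161858558654785)
n3 area 41 ctr 0.384 -0.288 D 56 block ((0.38211044669151306, -0.29170188307762146), (0.08870361000299454, 0.08908229321241379), 84.2764892578125)
n3 area 56 ctr 0.378 -0.295 D 59 block ((0.3780137896537781, -0.29323503375053406), (0.0898006334900856, 0.09455912560224533), 83.71228790283203)
n4 area 67 ctr 0.49 0.013 D 69 block ((0.48774442076683044, 0.011240419000387192), (0.08862581104040146, 0.0879424586892128), 73.44842529296875)
n4 area 48 ctr 0.484 0.008 D 68 block ((0.48429322242736816, 0.009717807173728943), (0.09167532622814178, 0.092681884765625), 73.59150695800781)
n2 area 64 ctr 0.556 0.278 D 50 block ((0.5547863841056824, 0.27680039405822754), (0.08749988675117493, 0.08693940192461014), 14.863869667053223)
n2 area 26 ctr 0.55 0.272 D 43 block ((0.547977089881897, 0.27324873208999634), (0.10154730826616287, 0.09215329587459564), 14.871603012084961)
```

```bash
cat > go.py <<'E'
import sys
from plant import r
from h import *
def go(x,y,z):
    s=r.get_state();d=R.from_quat(s['eef_rot']).inv().apply(np.array([x,y,z])-s['tool_pos'])/.04
    print('t',round(s['clock'],2),'TCP',np.round(s['tool_pos'],4),'op',round(s['opening'],3),'units',d.round(2),'F',np.round(s['contact_force'],1))
if __name__=='__main__': go(*map(float,sys.argv[1:4]))
E
python3 - <<'E'
from plant import r
from h import *
a=r.snapshot('scene')
for p in((209,159),(259,161),(240,180),(210,185)): print(p,plane(a,p,.025).round(3))
E
python3 go.py .488 .415 .238
```

```text
(209, 159) [ 0.58  -0.368  0.025]
(259, 161) [ 0.487 -0.257  0.025]
(240, 180) [ 0.572 -0.231  0.025]
(210, 185) [ 0.639 -0.273  0.025]
t 1.85 TCP [0.1738 0.6004 0.2387] op 1.0 units [-8.83 -2.27  0.02] F [ 0.8 -0.6 -0.3]
```

```bash
python3 -m jog '[{"translation":[-0.98,-0.25,0],"twist":0,"claw":100},{"translation":[-0.98,-0.25,0],"twist":0,"claw":100},{"translation":[-0.98,-0.25,0],"twist":0,"claw":100},{"translation":[-0.98,-0.25,0],"twist":0,"claw":100},{"translation":[-0.98,-0.25,0],"twist":0,"claw":100},{"translation":[-0.98,-0.25,0],"twist":0,"claw":100},{"translation":[-0.98,-0.25,0],"twist":0,"claw":100},{"translation":[-0.98,-0.25,0],"twist":0,"claw":100},{"translation":[-0.98,-0.25,0],"twist":0,"claw":100},{"translation":[0,0,0],"twist":0,"claw":80},{"translation":[0,0,0],"twist":0,"claw":80}]' 15
cat > look.py <<'E'
import sys
from plant import r
from h import *
lab,z,tag=sys.argv[1],float(sys.argv[2]),sys.argv[3]
s=r.get_state();d=r.snapshot('wrist');T=toolT(s,d)
cv2.imwrite(f'pics/{tag}.png',d['img'][:,:,::-1])
print('TCP',np.round(s['tool_pos'],4),'quat',np.round(s['eef_rot'],3))
for p in r.spot_point(lab,'wrist')[:5]:
    q=p['location'][::-1];print(np.round(q),round(p['confidence'],2),plane(d,q,z,T).round(4))
for p in r.spot_in(lab,'wrist')[:3]: print('rect',np.round(p['rect']),round(p['confidence'],2))
E
python3 look.py spool3_mid .039 w1
```

```text
clock: 2.77
tool_pos: [0.4909, 0.4129, 0.2384]
eef_rot: [0.144, 0.99, -0.001, 0.001]
contact_force: [-0.4, 0.1, 0.8]
opening: 0.873
TCP [0.4909 0.4129 0.2384] quat [ 0.144  0.99  -0.001  0.001]
[318. 168.] 0.68 [0.4901 0.4138 0.039 ]
```

View pics/w1.png

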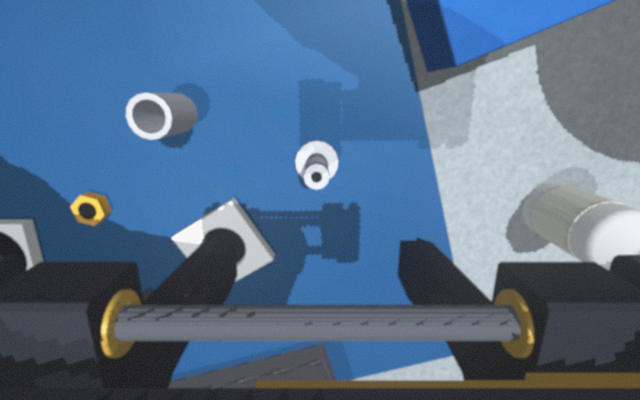

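```bash
python3 go.py .4895 .414 .033
```

```text
t 2.92 TCP [0.4861 0.4171 0.2388] op 0.801 units [-0.11 -0.06  5.14] F [-0.5  0.8  0.4]
```

The wrist picture shows spool3 at (317,168), clear of the sleeve at (160,115) and the bottle on the far right. Triangulation and wrist agree, so I descend and grip.

```bash
python3 -m jog '[{"translation":[-0.1,0,0.8],"twist":0,"claw":70},{"translation":[0,0,0.8],"twist":0,"claw":70},{"translation":[0,0,0.8],"twist":0,"claw":70},{"translation":[0,0,0.8],"twist":0,"claw":70},{"translation":[0,0,0.8],"twist":0,"claw":70},{"translation":[0,0,0.7],"twist":0,"claw":70},{"translation":[0,0,0.4],"twist":0,"claw":70},{"translation":[0,0,0],"twist":0,"claw":70},{"translation":[0,0,0],"twist":0,"claw":15},{"translation":[0,0,0],"twist":0,"claw":15},{"translation":[0,0,0],"twist":0,"claw":15},{"translation":[0,0,0],"twist":0,"claw":15},{"translation":[0,0,0],"twist":0,"claw":15},{"translation":[0,0,0],"twist":0,"claw":15}]' 25; python3 go.py .38 -.292 .2
```

```text
clock: 4.08
tool_pos: [0.4916, 0.4135, 0.0355]
eef_rot: [0.141, 0.99, -0.001, 0.0]
contact_force: [-1.5, -2.4, 0.9]
opening: 0.268
t 4.08 TCP [0.4916 0.4135 0.0355] op 0.268 units [ -2.24 -17.72  -4.08] F [-1.5 -2.4  0.9]
```

```bash
python3 -m jog '[{"translation":[0,0,-0.3],"twist":0,"claw":15},{"translation":[0,0,-0.7],"twist":0,"claw":15},{"translation":[0,0,-0.8],"twist":0,"claw":15},{"translation":[0,0,-0.8],"twist":0,"claw":15},{"translation":[0,0,-0.8],"twist":0,"claw":15},{"translation":[0,0,-0.7],"twist":0,"claw":15}]' && python3 -m jog '[{"translation":[-0.12,-0.5,0],"twist":0,"claw":15},{"translation":[-0.12,-0.95,0],"twist":0,"claw":15},{"translation":[-0.12,-0.95,0],"twist":0,"claw":15},{"translation":[-0.12,-0.95,0],"twist":0,"claw":15},{"translation":[-0.12,-0.95,0],"twist":0,"claw":15},{"translation":[-0.12,-0.95,0],"twist":0,"claw":15},{"translation":[-0.12,-0.95,0],"twist":0,"claw":15},{"translation":[-0.12,-0.95,0],"twist":0,"claw":15},{"translation":[-0.12,-0.95,0],"twist":0,"claw":15},{"translation":[-0.12,-0.95,0],"twist":0,"claw":15},{"translation":[-0.12,-0.95,0],"twist":0,"claw":15},{"translation":[-0.12,-0.95,0],"twist":0,"claw":15},{"translation":[-0.12,-0.95,0],"twist":0,"claw":15},{"translation":[-0.12,-0.95,0],"twist":0,"claw":15},{"translation":[-0.12,-0.95,0],"twist":0,"claw":15},{"translation":[-0.12,-0.95,0],"twist":0,"claw":15},{"translation":[-0.12,-0.95,0],"twist":0,"claw":15},{"translation":[-0.12,-0.95,0],"twist":0,"claw":15},{"translation":[-0.12,-0.95,0],"twist":0,"claw":15}]'; python3 go.py .38 -.292 .2;python3 look.py nest3_hole0 .016 w2
```

```text
clock: 4.58
tool_pos: [0.4916, 0.4151, 0.2017]
eef_rot: [0.14, 0.99, 0.001, 0.0]
contact_force: [0.6, 1.0, -2.7]
opening: 0.261
clock: 6.17
tool_pos: [0.383, -0.2889, 0.1995]
eef_rot: [0.141, 0.99, -0.0, 0.001]
contact_force: [1.0, 0.2, -1.9]
opening: 0.262
t 6.17 TCP [ 0.383  -0.2889  0.1995] op 0.262 units [ 0.05 -0.1  -0.01] F [ 1.   0.2 -1.9]
TCP [ 0.383  -0.2889  0.1995] quat [ 0.141  0.99  -0.     0.001]
[313. 176.] 0.95 [ 0.3845 -0.2931  0.016 ]
rect [264. 122. 363. 209.] 0.94
```

View pics/w2.png

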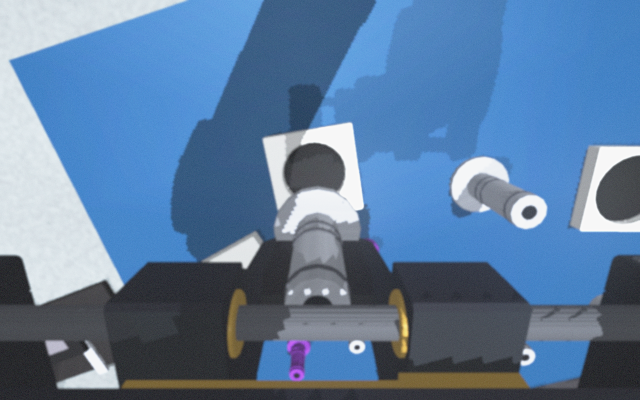

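```bash
python3 go.py .3825 -.2925 .042; python3 look.py nest3_hole0 .016 w2b
```

```text
t 6.32 TCP [ 0.3822 -0.2907  0.1991] op 0.261 units [-0.01 -0.04  3.93] F [ 0.3  0.5 -2.3]
TCP [ 0.3822 -0.2907  0.1991] quat [ 0.144  0.99  -0.001  0.001]
rect [267. 122. 366. 207.] 0.77
```

The wrist view shows spool3 held upright, with the nest well at (313,176) just ahead in parallax and centred under the tool.

```bash
python3 -m jog '[{"translation":[0,-0.05,0.7],"twist":0,"claw":15},{"translation":[0,0,0.8],"twist":0,"claw":15},{"translation":[0,0,0.8],"twist":0,"claw":15},{"translation":[0,0,0.7],"twist":0,"claw":15},{"translation":[0,0,0.4],"twist":0,"claw":15},{"translation":[0,0,0.3],"twist":0,"claw":15},{"translation":[0,0,0.15],"twist":0,"claw":15},{"translation":[0,0,0.05],"twist":0,"claw":15},{"translation":[0,0,0],"twist":0,"claw":15}]'; python3 go.py .3825 -.2925 .0415
```

```text
clock: 7.22
tool_pos: [0.3835, -0.2878, 0.0429]
eef_rot: [0.139, 0.99, 0.0, 0.0]
contact_force: [0.2, 0.1, -1.4]
opening: 0.266
t 7.22 TCP [ 0.3835 -0.2878  0.0429] op 0.266 units [-0.01 -0.12  0.03] F [ 0.2  0.1 -1.4]
```

```bash
python3 -m jog '[{"translation":[0,0,0.03],"twist":0,"claw":15},{"translation":[0,0,0],"twist":0,"claw":45},{"translation":[0,0,0],"twist":0,"claw":60},{"translation":[0,0,0],"twist":0,"claw":60},{"translation":[0,0,0],"twist":0,"claw":60},{"translation":[0,0,-0.4],"twist":0,"claw":60},{"translation":[0,0,-0.8],"twist":0,"claw":60},{"translation":[0,0,-0.8],"twist":0,"claw":60},{"translation":[0,0,-0.8],"twist":0,"claw":60},{"translation":[0,0,-0.8],"twist":0,"claw":60}]'; python3 go.py .571 -.295 .19
```

```text
clock: 8.05
tool_pos: [0.3822, -0.2887, 0.1872]
eef_rot: [0.14, 0.99, 0.0, -0.0]
contact_force: [0.5, -0.9, -0.1]
opening: 0.601
t 8.05 TCP [ 0.3822 -0.2887  0.1872] op 0.601 units [-4.58  1.16 -0.07] F [ 0.5 -0.9 -0.1]
```

```bash
python3 -m jog '[{"translation":[-0.6,0.16,0],"twist":0,"claw":50},{"translation":[-0.8,0.2,0],"twist":0,"claw":50},{"translation":[-0.8,0.2,0],"twist":0,"claw":50},{"translation":[-0.8,0.2,0],"twist":0,"claw":50},{"translation":[-0.8,0.2,0],"twist":0,"claw":50},{"translation":[-0.78,0.2,0],"twist":0,"claw":50},{"translation":[0,0,0],"twist":0,"claw":45}]'; python3 look.py spool1_mid .025 w3;python3 go.py .571 -.295 .015
```

```text
clock: 8.63
tool_pos: [0.5784, -0.2932, 0.1859]
eef_rot: [0.139, 0.99, 0.001, 0.004]
contact_force: [1.2, 0.6, -0.8]
opening: 0.456
TCP [ 0.5784 -0.2932  0.1859] quat [0.139 0.99  0.001 0.004]
[353. 230.] 0.94 [ 0.6391 -0.2738  0.025 ]
[243. 204.] 0.94 [ 0.5848 -0.3674  0.025 ]
[307. 169.] 0.89 [ 0.5686 -0.299   0.025 ]
[380. 152.] 0.81 [ 0.5719 -0.2308  0.025 ]
[320.  65.] 0.59 [ 0.4855 -0.2632  0.025 ]
rect [297. 150. 323. 180.] 0.96
rect [228. 185. 262. 221.] 0.88
rect [360. 132. 392. 167.] 0.8
t 8.78 TCP [ 0.5706 -0.2951  0.1851] op 0.455 units [-0.02  0.01  4.25] F [-0.1 -0.6 -0.1]
```

View pics/w3.png

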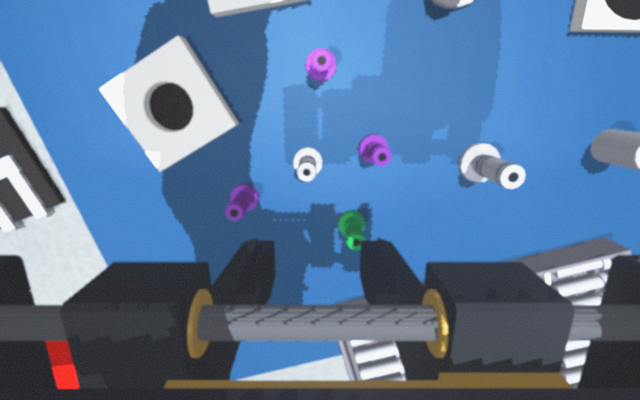

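Candidates are the steel-white spool at (307,168), purple at (320,65), (375,152) and (241,203), and green at (352,228). Only (307,168) is steel. I'll confirm with a crop and a settled measurement.

```bash
python3 look.py spool1_mid .025 w4;python3 -c "
import cv2;i=cv2.imread('pics/w4.png')[110:250,220:400];cv2.imwrite('pics/w4c.png',cv2.resize(i,None,fx=3,fy=3,interpolation=2))"; python3 look.py nest1_hole0 .016 w5; python3 go.py .571 -.295 .015
```

```text
TCP [ 0.5706 -0.2951  0.1851] quat [ 0.14   0.99  -0.    -0.001]
[359. 238.] 0.93 [ 0.6385 -0.2721  0.025 ]
[313. 175.] 0.86 [ 0.566  -0.2973  0.025 ]
[248. 215.] 0.74 [ 0.5867 -0.3681  0.025 ]
[324.  76.] 0.68 [ 0.4856 -0.2641  0.025 ]
[380. 161.] 0.63 [ 0.5702 -0.2352  0.025 ]
rect [299. 156. 329. 192.] 0.95
rect [361. 138. 398. 175.] 0.88
rect [309.  57. 344.  90.] 0.71
TCP [ 0.57   -0.2958  0.1855] quat [ 0.141  0.99  -0.    -0.001]
[172. 116.] 0.98 [ 0.4791 -0.4063  0.016 ]
rect [111.  44. 244. 179.] 0.64
t 9.08 TCP [ 0.5707 -0.2956  0.1857] op 0.451 units [-0.    0.02  4.27] F [-1.1 -0.1 -0.2]
```

View pics/w4c.png

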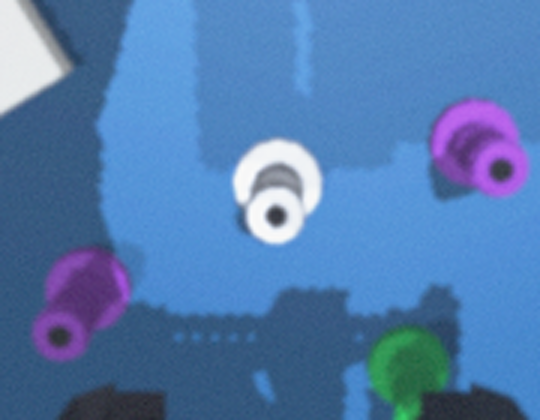

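It is steel: flange centre at px (312,172), bore at (312,182). The purple and green ones are excluded. I descend, with the target about (.569,-.297).

```bash
python3 -m jog '[{"translation":[0.04,-0.04,0.8],"twist":0,"claw":45},{"translation":[0,0,0.8],"twist":0,"claw":45},{"translation":[0,0,0.8],"twist":0,"claw":45},{"translation":[0,0,0.8],"twist":0,"claw":45},{"translation":[0,0,0.6],"twist":0,"claw":45},{"translation":[0,0,0.3],"twist":0,"claw":45},{"translation":[0,0,0.12],"twist":0,"claw":45},{"translation":[0,0,0],"twist":0,"claw":45},{"translation":[0,0,0],"twist":0,"claw":8},{"translation":[0,0,0],"twist":0,"claw":8},{"translation":[0,0,0],"twist":0,"claw":8},{"translation":[0,0,0],"twist":0,"claw":8},{"translation":[0,0,0],"twist":0,"claw":8},{"translation":[0,0,0],"twist":0,"claw":8}]' 15; python3 go.py .478 -.405 .15
```

```text
clock: 10.25
tool_pos: [0.5704, -0.2969, 0.018]
eef_rot: [0.141, 0.99, -0.0, 0.001]
contact_force: [-0.8, -0.1, 6.6]
opening: 0.176
t 10.25 TCP [ 0.5704 -0.2969  0.018 ] op 0.176 units [ 1.46 -3.24 -3.3 ] F [-0.8 -0.1  6.6]
```

```bash
python3 -m jog '[{"translation":[0,0,-0.3],"twist":0,"claw":8},{"translation":[0,0,-0.7],"twist":0,"claw":8},{"translation":[0,0,-0.8],"twist":0,"claw":8},{"translation":[0,0,-0.8],"twist":0,"claw":8},{"translation":[0,0,-0.7],"twist":0,"claw":8},{"translation":[0.29,-0.65,0],"twist":0,"claw":8},{"translation":[0.29,-0.65,0],"twist":0,"claw":8},{"translation":[0.29,-0.65,0],"twist":0,"claw":8},{"translation":[0.29,-0.65,0],"twist":0,"claw":8},{"translation":[0.29,-0.64,0],"twist":0,"claw":8},{"translation":[0,0,0],"twist":0,"claw":8},{"translation":[0,0,0],"twist":0,"claw":8}]'; python3 go.py .478 -.405 .024;python3 look.py nest1_hole0 .016 w6
```

```text
clock: 11.25
tool_pos: [0.476, -0.4065, 0.1491]
eef_rot: [0.142, 0.99, -0.0, -0.0]
contact_force: [-0.0, 0.4, -0.5]
opening: 0.173
t 11.25 TCP [ 0.476  -0.4065  0.1491] op 0.173 units [-0.04  0.05  3.13] F [-0.   0.4 -0.5]
TCP [ 0.476  -0.4065  0.1491] quat [ 0.142  0.99  -0.    -0.   ]
[321. 190.] 0.94 [ 0.48   -0.4039  0.016 ]
rect [252. 121. 390. 231.] 0.82
```

View pics/w6.png

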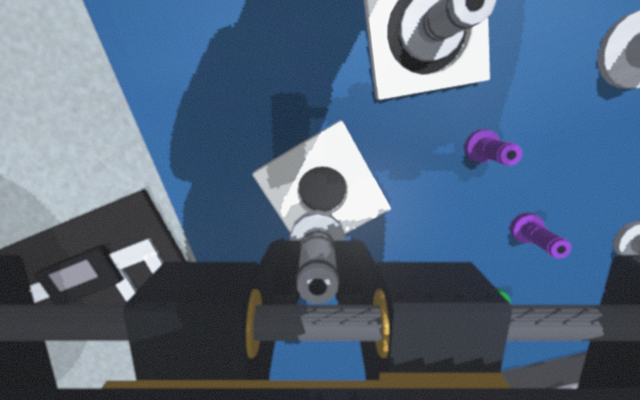

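Spool3 stands seated in nest3 (top), and spool1 is held upright over nest1's well at (323,190). Lowering.

```bash
python3 -m jog '[{"translation":[-0.07,0.06,0.7],"twist":0,"claw":8},{"translation":[0,0,0.8],"twist":0,"claw":8},{"translation":[0,0,0.7],"twist":0,"claw":8},{"translation":[0,0,0.4],"twist":0,"claw":8},{"translation":[0,0,0.3],"twist":0,"claw":8},{"translation":[0,0,0.15],"twist":0,"claw":8},{"translation":[0,0,0.05],"twist":0,"claw":8},{"translation":[0,0,0],"twist":0,"claw":8}]'; python3 go.py .478 -.4045 .024
```

```text
clock: 12.07
tool_pos: [0.4821, -0.4028, 0.0251]
eef_rot: [0.14, 0.99, 0.0, 0.0]
contact_force: [-0.1, 0.0, -0.3]
opening: 0.174
t 12.07 TCP [ 0.4821 -0.4028  0.0251] op 0.174 units [ 0.09 -0.07  0.03] F [-0.1  0.  -0.3]
```

```bash
python3 -m jog '[{"translation":[0.05,-0.03,0.04],"twist":0,"claw":8},{"translation":[0,0,0],"twist":0,"claw":25},{"translation":[0,0,0],"twist":0,"claw":40},{"translation":[0,0,0],"twist":0,"claw":40},{"translation":[0,0,-0.4],"twist":0,"claw":40},{"translation":[0,0,-0.8],"twist":0,"claw":40},{"translation":[0,0,-0.8],"twist":0,"claw":40},{"translation":[0,0,-0.8],"twist":0,"claw":60},{"translation":[0,0,-0.8],"twist":0,"claw":60},{"translation":[0,0,-0.8],"twist":0,"claw":60}]' && python3 -m jog '[{"translation":[0.37,0.77,0],"twist":0,"claw":60},{"translation":[0.37,0.77,0],"twist":0,"claw":60},{"translation":[0.37,0.77,0],"twist":0,"claw":60},{"translation":[0.37,0.77,0],"twist":0,"claw":60},{"translation":[0.37,0.77,0],"twist":0,"claw":60},{"translation":[0.37,0.77,0],"twist":0,"claw":60},{"translation":[0.37,0.77,0],"twist":0,"claw":60},{"translation":[0.37,0.77,0],"twist":0,"claw":60},{"translation":[0,0,0],"twist":0,"claw":60},{"translation":[0,0,0],"twist":0,"claw":60},{"translation":[0,0,0],"twist":0,"claw":60}]'; python3 look.py spool4_mid .046 w7; python3 go.py .433 -.134 .042
```

```text
clock: 12.9
tool_pos: [0.4788, -0.4036, 0.2011]
eef_rot: [0.14, 0.99, -0.0, 0.0]
contact_force: [1.4, -1.0, -1.0]
opening: 0.593
clock: 13.82
tool_pos: [0.4342, -0.1348, 0.1994]
eef_rot: [0.141, 0.99, -0.0, 0.0]
contact_force: [0.5, -0.2, -0.0]
opening: 0.602
TCP [ 0.4342 -0.1348  0.1994] quat [ 0.141  0.99  -0.     0.   ]
[321. 186.] 0.6 [ 0.4403 -0.1327  0.046 ]
rect [291. 151. 352. 223.] 0.57
rect [423. 134. 525. 228.] 0.15
t 13.97 TCP [ 0.434  -0.1357  0.1991] op 0.601 units [0.04 0.04 3.93] F [ 0.7 -0.3 -0.1]
```

View pics/w7.png

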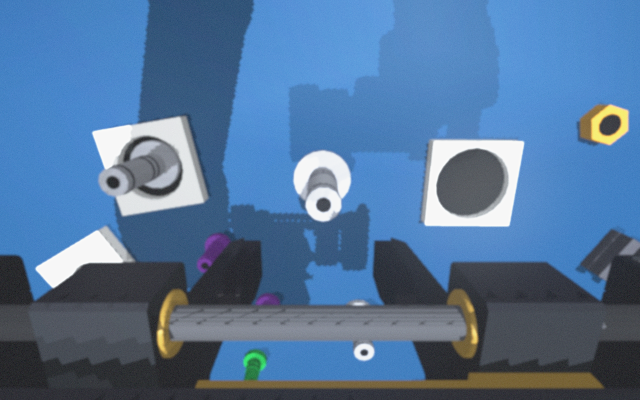

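Spool4 is centred at (322,180) under the tool with free space for the fingers. Spool3 sits in nest3 at (150,165).

```bash
python3 -m jog '[{"translation":[-0.05,0.04,0.8],"twist":0,"claw":60},{"translation":[0,0,0.8],"twist":0,"claw":60},{"translation":[0,0,0.8],"twist":0,"claw":60},{"translation":[0,0,0.7],"twist":0,"claw":60},{"translation":[0,0,0.5],"twist":0,"claw":60},{"translation":[0,0,0.3],"twist":0,"claw":60},{"translation":[0,0,0],"twist":0,"claw":60},{"translation":[0,0,0],"twist":0,"claw":20},{"translation":[0,0,0],"twist":0,"claw":20},{"translation":[0,0,0],"twist":0,"claw":20},{"translation":[0,0,0],"twist":0,"claw":20},{"translation":[0,0,0],"twist":0,"claw":20},{"translation":[0,0,0],"twist":0,"claw":20}]' 30; python3 go.py .486 .0105 .16
```

```text
clock: 15.05
tool_pos: [0.437, -0.1326, 0.0438]
eef_rot: [0.14, 0.99, 0.001, 0.001]
contact_force: [0.6, 3.0, 6.0]
opening: 0.31
t 15.05 TCP [ 0.437  -0.1326  0.0438] op 0.31 units [-0.19  3.78 -2.9 ] F [0.6 3.  6. ]
```

```bash
python3 -m jog '[{"translation":[0,0,-0.3],"twist":0,"claw":20},{"translation":[0,0,-0.6],"twist":0,"claw":20},{"translation":[0,0,-0.7],"twist":0,"claw":20},{"translation":[0,0,-0.7],"twist":0,"claw":20},{"translation":[0,0,-0.7],"twist":0,"claw":20},{"translation":[-0.04,0.54,0],"twist":0,"claw":20},{"translation":[-0.03,0.65,0],"twist":0,"claw":20},{"translation":[-0.03,0.65,0],"twist":0,"claw":20},{"translation":[-0.03,0.65,0],"twist":0,"claw":20},{"translation":[-0.03,0.65,0],"twist":0,"claw":20},{"translation":[-0.03,0.64,0],"twist":0,"claw":20},{"translation":[0,0,0],"twist":0,"claw":20},{"translation":[0,0,0],"twist":0,"claw":20}]'; python3 look.py nest4_hole0 .016 w8;python3 go.py .486 .0105 .05
```

```text
clock: 16.13
tool_pos: [0.4852, 0.0112, 0.1629]
eef_rot: [0.139, 0.99, -0.0, -0.0]
contact_force: [0.7, -0.6, -4.0]
opening: 0.311
TCP [0.4852 0.0112 0.1629] quat [ 0.139  0.99  -0.    -0.   ]
[317. 183.] 0.65 [0.4854 0.0109 0.016 ]
rect [270. 130. 371. 218.] 0.63
t 16.28 TCP [0.4845 0.0083 0.1628] op 0.304 units [-0.03  0.07  2.82] F [-0.5  0.1 -3. ]
```

View pics/w8.png

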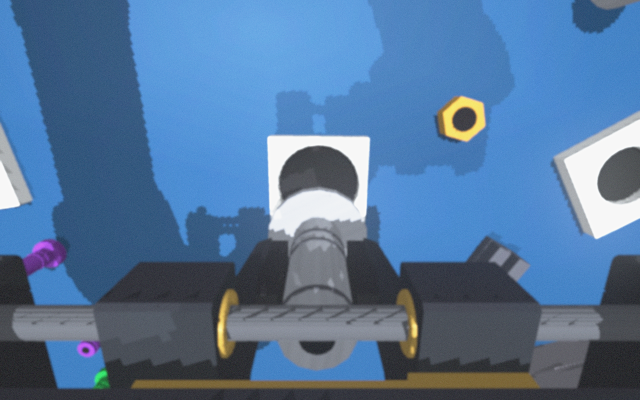

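Spool4 is held upright, with nest4's well at (318,178) centred below. Lowering to TCP ≈ 0.050.

```bash
python3 -m jog '[{"translation":[-0.02,0.03,0.6],"twist":0,"claw":20},{"translation":[0,0,0.7],"twist":0,"claw":20},{"translation":[0,0,0.6],"twist":0,"claw":20},{"translation":[0,0,0.4],"twist":0,"claw":20},{"translation":[0,0,0.3],"twist":0,"claw":20},{"translation":[0,0,0.15],"twist":0,"claw":20},{"translation":[0,0,0.03],"twist":0,"claw":20},{"translation":[0,0,0],"twist":0,"claw":20}]'; python3 go.py .608 -.134 .2
```

```text
clock: 16.95
tool_pos: [0.4865, 0.0102, 0.0519]
eef_rot: [0.141, 0.99, -0.0, -0.0]
contact_force: [0.1, -0.3, -2.3]
opening: 0.312
t 16.95 TCP [0.4865 0.0102 0.0519] op 0.312 units [-3.92 -2.62 -3.7 ] F [ 0.1 -0.3 -2.3]
```

```bash
python3 -m jog '[{"translation":[0,0,0.05],"twist":0,"claw":20},{"translation":[0,0,0],"twist":0,"claw":20},{"translation":[0,0,0],"twist":0,"claw":40},{"translation":[0,0,0],"twist":0,"claw":60},{"translation":[0,0,0],"twist":0,"claw":60},{"translation":[0,0,-0.4],"twist":0,"claw":60},{"translation":[0,0,-0.8],"twist":0,"claw":60},{"translation":[0,0,-0.9],"twist":0,"claw":60},{"translation":[0,0,-0.9],"twist":0,"claw":60},{"translation":[0,0,-0.8],"twist":0,"claw":60},{"translation":[-0.65,-0.44,0],"twist":0,"claw":50},{"translation":[-0.65,-0.44,0],"twist":0,"claw":50},{"translation":[-0.65,-0.44,0],"twist":0,"claw":50},{"translation":[-0.65,-0.44,0],"twist":0,"claw":50},{"translation":[-0.65,-0.44,0],"twist":0,"claw":50},{"translation":[-0.65,-0.42,0],"twist":0,"claw":50},{"translation":[0,0,0],"twist":0,"claw":50},{"translation":[0,0,0],"twist":0,"claw":50},{"translation":[0,0,0],"twist":0,"claw":50}]'; python3 look.py spool2_mid .032 w9;python3 go.py .608 -.134 .026
```

```text
clock: 18.53
tool_pos: [0.6066, -0.1322, 0.2018]
eef_rot: [0.14, 0.99, 0.0, -0.001]
contact_force: [-0.9, -0.8, -0.1]
opening: 0.502
TCP [ 0.6066 -0.1322  0.2018] quat [ 0.14   0.99   0.    -0.001]
[314. 182.] 0.95 [ 0.611  -0.1367  0.032 ]
rect [296. 158. 334. 204.] 0.68
t 18.68 TCP [ 0.6067 -0.1315  0.2021] op 0.5 units [-0.05 -0.05  4.4 ] F [0.  0.5 0.4]
```

View pics/w9.png

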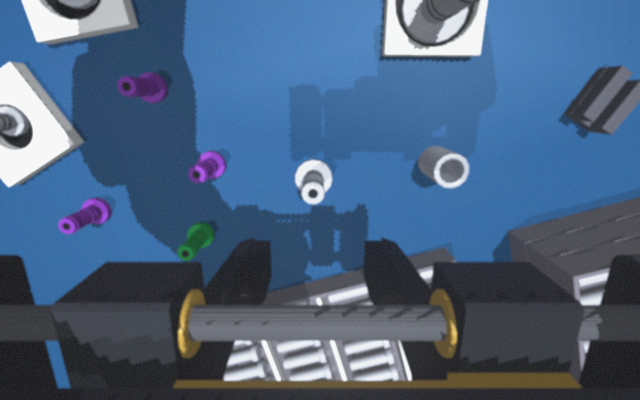

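Steel spool2 is at (313,182) and the plain sleeve at (443,166). I'll check that the tray edge at (300,290)–(450,255) clears the gripper body.

```bash
python3 - <<'E'
from plant import r
from h import *
s=r.get_state();d=r.snapshot('wrist');T=toolT(s,d)
for p in((280,300),(360,280),(450,255),(510,235)):
    print(p,[plane(d,p,z,T)[:2].round(3).tolist() for z in(0.,.04,.08)])
a=r.snapshot('scene');b=r.snapshot('side')
print('tray corners scene', [[plane(a,p,z)[:2].round(3).tolist() for z in(0,.04,.08)] for p in((173,197),(238,262),(240,262))])
print('tray corners side', [[plane(b,p,z)[:2].round(3).tolist() for z in(0,.04,.08)] for p in((374,180),(430,210),(296,140),(352,160))])
for p,t in(((313,180),.008),((313,194),.064)): print(plane(d,p,t,T))
E
```

```text
(280, 300) [[0.745, -0.216], [0.721, -0.204], [0.697, -0.192]]
(360, 280) [[0.745, -0.12], [0.721, -0.119], [0.697, -0.118]]
(450, 255) [[0.743, -0.014], [0.719, -0.026], [0.695, -0.037]]
(510, 235) [[0.737, 0.053], [0.714, 0.035], [0.691, 0.016]]
tray corners scene [[[0.723, -0.333], [0.734, -0.287], [0.746, -0.242]], [[0.726, -0.036], [0.738, -0.008], [0.749, 0.021]], [[0.723, -0.032], [0.735, -0.004], [0.746, 0.024]]]
tray corners side [[[0.799, 0.02], [0.746, -0.017], [0.692, -0.054]], [[0.773, -0.22], [0.721, -0.244], [0.669, -0.268]], [[0.835, 0.456], [0.78, 0.396], [0.725, 0.336]], [[0.859, 0.171], [0.803, 0.126], [0.746, 0.081]]]
[ 0.61463441 -0.13784688  0.008     ]
[ 0.6137763  -0.13688549  0.064     ]
```

```bash
python3 -m jog '[{"translation":[-0.12,-0.07,0.8],"twist":0,"claw":50},{"translation":[0,0,0.8],"twist":0,"claw":50},{"translation":[0,0,0.8],"twist":0,"claw":50},{"translation":[0,0,0.8],"twist":0,"claw":50},{"translation":[0,0,0.7],"twist":0,"claw":50},{"translation":[0,0,0.4],"twist":0,"claw":50},{"translation":[0,0,0.1],"twist":0,"claw":50},{"translation":[0,0,0],"twist":0,"claw":50},{"translation":[0,0,0],"twist":0,"claw":12},{"translation":[0,0,0],"twist":0,"claw":12},{"translation":[0,0,0],"twist":0,"claw":12},{"translation":[0,0,0],"twist":0,"claw":12},{"translation":[0,0,0],"twist":0,"claw":12},{"translation":[0,0,0],"twist":0,"claw":12}]' 20; python3 go.py .551 .275 .195
```

```text
clock: 20.0
tool_pos: [0.612, -0.1375, 0.0271]
eef_rot: [0.141, 0.99, -0.0, 0.001]
contact_force: [-0.4, -0.7, 6.0]
opening: 0.218
t 20.0 TCP [ 0.612  -0.1375  0.0271] op 0.218 units [ 4.33  9.48 -4.21] F [-0.4 -0.7  6. ]
```

```bash
python3 -m jog '[{"translation":[0,0,-0.3],"twist":0,"claw":12},{"translation":[0,0,-0.7],"twist":0,"claw":12},{"translation":[0,0,-0.8],"twist":0,"claw":12},{"translation":[0,0,-0.8],"twist":0,"claw":12},{"translation":[0,0,-0.8],"twist":0,"claw":12},{"translation":[0,0,-0.8],"twist":0,"claw":12},{"translation":[0.39,0.86,0],"twist":0,"claw":12},{"translation":[0.39,0.86,0],"twist":0,"claw":12},{"translation":[0.39,0.86,0],"twist":0,"claw":12},{"translation":[0.39,0.86,0],"twist":0,"claw":12},{"translation":[0.39,0.86,0],"twist":0,"claw":12},{"translation":[0.39,0.86,0],"twist":0,"claw":12},{"translation":[0.39,0.86,0],"twist":0,"claw":12},{"translation":[0.39,0.86,0],"twist":0,"claw":12},{"translation":[0.39,0.86,0],"twist":0,"claw":12},{"translation":[0.39,0.86,0],"twist":0,"claw":12},{"translation":[0.39,0.86,0],"twist":0,"claw":12},{"translation":[0,0,0],"twist":0,"claw":12},{"translation":[0,0,0],"twist":0,"claw":12},{"translation":[0,0,0],"twist":0,"claw":12}]'; python3 look.py nest2_hole0 .016 w10;python3 go.py .551 .275 .034
```

```text
clock: 21.67
tool_pos: [0.5514, 0.2731, 0.1941]
eef_rot: [0.14, 0.99, -0.001, -0.0]
contact_force: [1.0, -1.2, -1.9]
opening: 0.218
TCP [0.5514 0.2731 0.1941] quat [ 0.14   0.99  -0.001 -0.   ]
[322. 176.] 0.57 [0.5547 0.2768 0.016 ]
rect [263. 115. 380. 217.] 0.85
t 21.82 TCP [0.5522 0.2717 0.194 ] op 0.214 units [0.05 0.08 4.  ] F [-1.2 -0.1 -1.3]
```

View pics/w10.png

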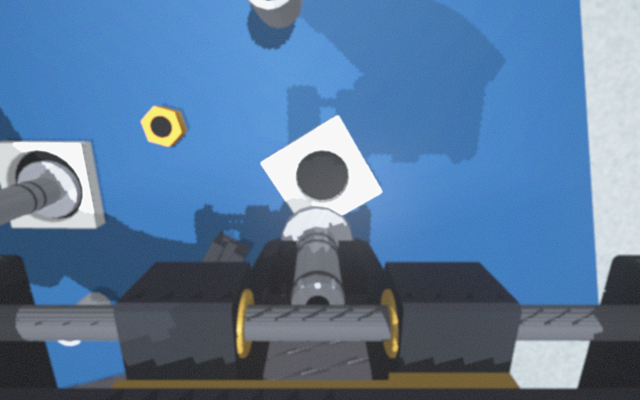

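Spool2 is held upright, nest2's well is at (322,175), and spool4 stands seated in nest4 at left. Lowering.

```bash
python3 -m jog '[{"translation":[0,0.08,0.8],"twist":0,"claw":12},{"translation":[0,0,0.8],"twist":0,"claw":12},{"translation":[0,0,0.8],"twist":0,"claw":12},{"translation":[0,0,0.7],"twist":0,"claw":12},{"translation":[0,0,0.4],"twist":0,"claw":12},{"translation":[0,0,0.3],"twist":0,"claw":12},{"translation":[0,0,0.13],"twist":0,"claw":12},{"translation":[0,0,0.04],"twist":0,"claw":12},{"translation":[0,0,0],"twist":0,"claw":12}]'; python3 go.py .552 .2755 .034
```

```text
clock: 22.57
tool_pos: [0.5531, 0.277, 0.0357]
eef_rot: [0.141, 0.99, 0.0, 0.0]
contact_force: [-0.1, 0.7, 0.0]
opening: 0.222
t 22.57 TCP [0.5531 0.277  0.0357] op 0.222 units [ 0.02 -0.04  0.04] F [-0.1  0.7  0. ]
```

```bash
python3 -m jog '[{"translation":[0,0,0.05],"twist":0,"claw":12},{"translation":[0,0,0],"twist":0,"claw":12},{"translation":[0,0,0],"twist":0,"claw":30},{"translation":[0,0,0],"twist":0,"claw":50},{"translation":[0,0,0],"twist":0,"claw":50},{"translation":[0,0,-0.4],"twist":0,"claw":50},{"translation":[0,0,-0.8],"twist":0,"claw":50},{"translation":[0,0,-0.9],"twist":0,"claw":50},{"translation":[0,0,-0.9],"twist":0,"claw":50},{"translation":[0,0,-0.9],"twist":0,"claw":50},{"translation":[0,0,-0.6],"twist":0,"claw":50},{"translation":[0.4,0.9,0],"twist":0,"claw":50},{"translation":[0.4,0.9,0],"twist":0,"claw":50},{"translation":[0.4,0.9,0],"twist":0,"claw":50},{"translation":[0.4,0.9,0],"twist":0,"claw":50},{"translation":[0.4,0.9,0],"twist":0,"claw":50},{"translation":[0,0,0],"twist":0,"claw":50},{"translation":[0,0,0],"twist":0,"claw":50}]'
python3 - <<'E'
from plant import r
from h import *
a=r.snapshot('scene');b=r.snapshot('side')
Z={'spool1_mid':.031,'spool2_mid':.038,'spool3_mid':.045,'spool4_mid':.052,'sleeve1_mid':.025,'sleeve2_mid':.035}
for n,z in Z.items():
    for d,c in((a,'scene'),(b,'side')):
        print(n,c,[(np.round(p['location'][::-1]).tolist(),round(p['confidence'],2),plane(d,p['location'][::-1],z)[:2].round(3).tolist()) for p in r.spot_point(n,c)[:6]])
x=cv2.resize(a['img'][90:340,170:530,::-1],(720,500),interpolation=2);cv2.imwrite('pics/f1.png',x)
x=cv2.resize(b['img'][130:330,200:490,::-1],(725,500),interpolation=2);cv2.imwrite('pics/f2.png',x)
E
```

```text
clock: 24.07
tool_pos: [0.5232, 0.4757, 0.2129]
eef_rot: [0.138, 0.99, 0.001, -0.001]
contact_force: [0.3, 0.1, 1.0]
opening: 0.499
spool1_mid scene [([209.0, 184.0], 0.66, [0.642, -0.27]), ([260.0, 158.0], 0.66, [0.482, -0.26]), ([208.0, 162.0], 0.55, [0.593, -0.352]), ([232.0, 136.0], 0.42, [0.475, -0.405])]
spool1_mid side [([447.0, 258.0], 0.57, [0.577, -0.381]), ([433.0, 282.0], 0.51, [0.477, -0.398]), ([400.0, 235.0], 0.47, [0.572, -0.239]), ([423.0, 229.0], 0.43, [0.641, -0.272]), ([390.0, 257.0], 0.43, [0.478, -0.27])]
spool2_mid scene [([398.0, 290.0], 0.71, [0.554, 0.278])]
spool2_mid side [([273.0, 174.0], 0.46, [0.546, 0.268]), ([312.0, 217.0], 0.31, [0.459, -0.004])]
spool3_mid scene [([281.0, 136.0], 0.79, [0.384, -0.279])]
spool3_mid side [([377.0, 276.0], 0.85, [0.389, -0.293])]
spool4_mid scene [([325.0, 204.0], 0.75, [0.496, 0.016])]
spool4_mid side [([316.0, 207.0], 0.8, [0.489, 0.008])]
sleeve1_mid scene [([278.0, 236.0], 0.75, [0.627, -0.01])]
sleeve1_mid side []
sleeve2_mid scene [([442.0, 243.0], 0.94, [0.39, 0.279])]
sleeve2_mid side [([234.0, 193.0], 0.73, [0.384, 0.278]), ([432.0, 282.0], 0.18, [0.471, -0.4])]
```

View pics/f1.png

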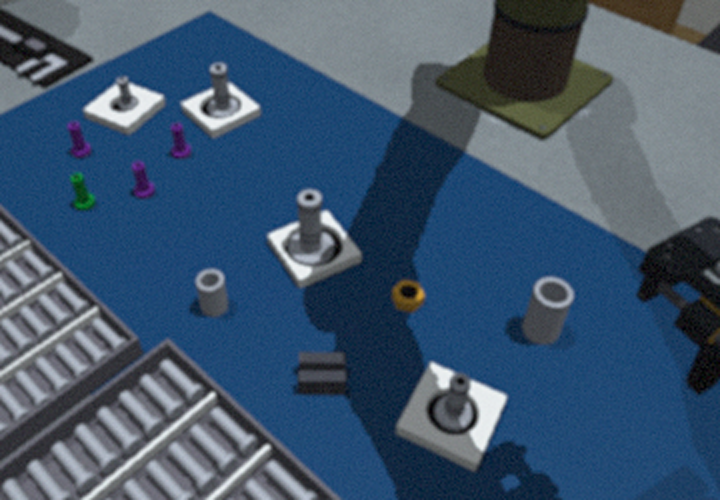

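View pics/f2.png

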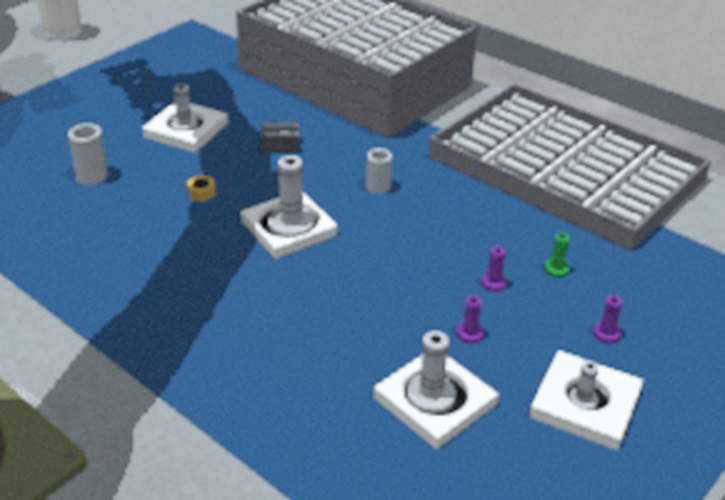

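Both crops show all four spools upright inside their matching wells, the two sleeves untouched and the gripper clear.

```bash
python3 -c "
from plant import r
print(r.get_state()['clock'],r.finish_job())"
```

```text
the job is handed in; nothing more can be done
24.7667 None
```

All four steel spools are standing upright in their matching nests, released. I handed the job in at 24.8 s of the 122 s allowed. I skipped the purple and green look-alikes and did not touch the two sleeves.

**Last checks:**
- **Spools:** the final scene and side pictures show each spool upright with its flange inside its well and the gripper clear. Measured axes lie within about 6 mm of the well centres, except as noted below. Each flange can sit at most 8 mm off-centre once it is inside its well.
- **Sleeves:** both appear where they started, within measurement error. Sleeve 1 was not found in the side camera's last picture by the network, but it is plainly visible standing there.

**Disagreements:**
- Single-camera readings differed by up to about 15 mm. The worst was spool3: 13 mm off in y from the scene camera, 9 mm off in x from the side camera.
- The side camera also gave one stray low-confidence reading for spool2 (0.31), at nest4.
- The pictures show nothing off, so I put these down to network and calibration noise.
- Seating height was not measured directly. It rests on the tool's height at release and on the pictures.

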